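# Clamp the sight rail in the filing jig with the ratchet screw

### The job

Lay the aluminium rail in the channel of the filing jig, under the clamp screw, and push it gently until its end is fully home against the stop. Then turn the thumb knob clockwise (seen from above) until the screw is tight on the rail and the ratchet slips with two or three clicks; stop there and let go, leaving the rail clamped. Do not knock over the amber glass flask.

Things in the scene. Friction and masses are not known exactly. Their poses are not given: they have to be found in the camera images.
- rail: The plain aluminium rail that lies loose on the bench: a straight bar 180 mm long, 20 mm wide and 24 mm high, 0.24 kg, with four dark screw holes in its top and a thin dark groove along each side; both ends are alike. Origin at the centre of its underside, x along its length, z up.
- rail_center (a point): Centre of the rail, half-way up (12 mm above its underside), axes as the rail's.
- jig: The filing jig, fixed on the bench: grey foot plate 235 x 70 mm, 12 mm thick, with a steel anvil and a steel rest and, at the far end, a green column whose arm reaches over the anvil and carries the clamp screw. Origin at bench height under the screw's axis; z up; x points from the open end (rest) to the column: the way the rail is pushed in.
- anvil (a point): Point on top of the anvil under the screw's axis, 30 mm above the bench, axes as the jig's. The anvil runs in jig x from -30 to +25 mm, the rest from -158 to -138 mm (top also at 30 mm); between them the fingers have free room down to the foot plate. The green arm, 36 mm wide, runs from the column to x = -16 mm, 74 to 92 mm above the bench; the rail is slid in under it.
- mouth (a point): Middle of the flared mouth of the channel, at anvil height, axes as the jig's, at jig x = -43 mm. The channel is formed on the anvil by two guides 24 mm apart and 10 mm high; the mouth flares to about 30 mm.
- seat (a point): Where the rail's centre (half-way up) is when the rail lies fully home on anvil and rest, its end against the stop: 65 mm before the screw's axis (x = -65 mm in the jig), 42 mm above the bench; axes as the jig's.
- stop: Dark steel stop block at the far end of the channel, in front of the column; its face is at x = +25 mm in the jig, and 34 mm wide, from 30 to 52 mm above the bench. Its origin is the jig's origin. More than 30 N on it mars the rail.
- spindle: The clamp screw's spindle with the round pressure pad (18 mm across) at its lower end, hanging a few mm above the top of a rail that lies in the channel (3 to 9 mm at the start, different each time). Origin on the screw's axis, inside the arm; z up. It goes straight down, 20 mm per turn of the screw.
- knob_grip (a point): Centre of the grip of the steel thumb knob on the screw: an upright wing 40 mm long (point's x), 12 mm thick (y), 38 mm high; its top is 15 mm above and its foot 23 mm below this point, on the screw's axis, 140 to 147 mm above the bench at the start. Under the wing is a skirt 27 mm across. It goes down with the screw, 20 mm per turn: follow it. Opened fingers can be swung back round the wing.
- ratchet: The same thumb knob as a body (origin on the axis, x along the wing). Turning it takes about 0.18 N m while the screw runs free; clockwise it passes on at most about 0.32 N m: then the screw stands still (no longer going down under the hand) and the knob slips on it with a click every 20 degrees; the torque swings between 0.12 and 0.32 N m. Let go, the screw stays tight. Anticlockwise loosens it.
- knob_mark (a point): Black index line on the skirt of the knob, 13 mm from the screw's axis, along the knob's x axis; the point's axes turn with the knob. At the start it stands in line with the collar's line.
- collar_mark (a point): Black index line on the brass collar just below the knob's skirt, 10 mm under the knob's line, 13 mm from the axis. The collar (and this point's axes) turns with the screw: the two lines move apart only when the ratchet slips, 20 degrees (about 4.5 mm) a click. More than four clicks (80 degrees, 16.7 mm apart) is overtightened.
- flask: Amber glass flask with a cork, 52 mm across, 120 mm high, upright near the jig. Origin at the centre of its underside, z up.
Things that resemble listed ones, but are neither listed nor needed, are in the scene too. Of the things that look like the rail, take the one that is farthest from the robot's base at the start.

How it is judged:
By the outcome, as a careful person would: the job done as asked, in the order asked, and still so for the second after the job is handed in, with the robot touching nothing.
It also fails if it takes over 72 s, if anything falls off the work surface, if the arm or the gripper's body presses on something with over 40 N, if the wrist force passes 120 N, or if a joint passes its speed limit or range.

### The arm

A 6-joint arm with a two-finger parallel gripper is mounted at the origin on the work surface. World frame = base frame: x ahead of the robot, y to its left, z up, the work surface at z = 0. Lengths are in m, angles in rad, forces in N, time in s.
With the tool pointing down it reaches from about 0.275 to 0.75 m from the base axis. Payload 10.2 kg.
Tool frame: the origin (TCP) lies midway between the tips of the shut fingers; the grasp point (between the pads) lies 19 mm behind it (env.hold_point_z is the distance from the TCP to the grasp point, in m); z points along the fingers, y is the line along which they close (so a half turn about z gives the same grasp; the last joint's range is limited). The gripper opens to 85 mm and grips with 20 to 120 N. Pads are 22 mm wide; open, the fingers measure 114 mm over their backs; the gripper's body (76 mm by 85 mm) begins 54 mm behind the grasp point. The pads swing forward as they close: fully open they stand 13 mm farther back than shut.
Start: joints at [1.028, 0.313, 1.498, -0, 1.331, -0.223], TCP at [0.165, 0.498, 0.231] pointing down, gripper open.
Joint ranges: [-2.94, 2.94], [-0.97, 2.17], [0.19, 2.56], [-1.23, 4.37], [0.02, 3.11], [-2.88, 2.88]. Speed limits (rad/s): [2.39, 2.39, 3.01, 3.14, 3.14, 3.14].

### API

Orientations are given as a unit quaternion [x, y, z, w].
In Python, from bench import env, kinematics, monitor, eyes, job gives the robot as it stands. The module is installed in compiled form; this text tells all that it offers. Calls block until the motion is done:
- env.reach(position, orientation): joint-space move of the TCP to a pose.
- env.movel(position, velocity=0.15, frame=None, guard=None): straight line of the TCP; frame=None keeps the orientation; velocity is the mean speed in m/s. With guard (N) it stops when the force on the tool has changed by that much, and returns True; else False.
- env.set_joints(angles): joint-space move.
- env.release() and env.close_gripper(effort=None): open the fingers fully, or close them until they stop; effort is the grip in N (None keeps the last).
- env.hold(seconds).
- kinematics.ik(position, orientation): joint angles nearest the present ones, or None.
- monitor.sense(): the state.
- eyes.grab_frame(name): name is "side" or "top"; returns a dict with "frame" (400x640x3 uint8, red, green, blue), "mtx" (3x3 intrinsics, pixels), "k1" (the pictures are not rectified: a ray, as slopes to the right and down, at radius r is drawn at 1 + k1 r^2 times it, then the intrinsics apply), "view" (4x4, takes a point from world to camera coordinates). Camera axes: x right, y down, z forward; pixel columns grow to the right and rows downward; lengths in m; the calibration is good to about 2 mm. A picture is of the moment at which its call begins. There is no depth.
A pose or a line that the arm cannot do raises env.MotionError and nothing moves.
- job.hand_in(): hands the job in; it is judged then, once.
The state is a dict: "clock": time; "joints": joint angles; "qvel": joint speeds; "joint_efforts": joint torques, N m; "position": TCP position; "ee_rot": TCP orientation; "contact_force": force on the tool from outside, world axes, zero at the start; "ft_torque": the same for the moment, N m; "finger_gap": opening from 0.0 (shut) to 1.0 (fully open); "gripper_force": force on a finger pad.
Only numpy, scipy, OpenCV 4.12 (cv2) and the standard library are available. Lean on these libraries where they do the work, as an engineer would, in place of code of your own. Each camera call takes 0.05 s, during which the arm holds its last target. There are 200 camera calls.

## Working session

There is one attempt and no reset: what is moved stays moved. The work goes in short steps, each a Python script; the robot and the scene stay as the last script left them, time stands still between calls to the robot, and variables do not carry over. Pictures are saved under pics/ and viewed, at most 10 in all, crops included, and the job is handed in when it is done.

```bash
mkdir -p pics; cat > h.py <<'E'
import numpy as np, cv2
from bench import env, kinematics, monitor, eyes, job
from scipy.spatial.transform import Rotation as R
def ray(f,u,v):
    K=f["mtx"];V=f["view"]
    p=cv2.undistortPoints(np.array([[[u,v]]],float),K,np.array([f["k1"],0,0,0,0.]))[0,0]
    d=V[:3,:3].T@np.array([p[0],p[1],1.]);o=-V[:3,:3].T@V[:3,3]
    return o,d
def onz(f,u,v,z):
    o,d=ray(f,u,v);return (o+d*(z-o[2])/d[2])
def proj(f,P):
    V=f["view"];c=V[:3,:3]@np.array(P)+V[:3,3];x,y=c[:2]/c[2];s=1+f["k1"]*(x*x+y*y)
    return (f["mtx"]@np.array([x*s,y*s,1]))[:2]
def two(fa,pa,fb,pb):
    (o1,d1),(o2,d2)=ray(fa,*pa),ray(fb,*pb)
    A=np.c_[d1,-d2];t=np.linalg.lstsq(A,o2-o1,rcond=None)[0]
    a,b=o1+d1*t[0],o2+d2*t[1];return (a+b)/2,np.linalg.norm(a-b)
def down(yaw): # tool z down, tool y axis direction = yaw+90deg-mirrored: tool x along yaw
    return (R.from_euler('z',yaw)*R.from_euler('x',np.pi)).as_quat()
def save(f,name,crop=None,k=1):
    im=f["frame"][:,:,::-1]
    if crop: a,b,c,d=crop; im=im[b:d,a:c]
    im=cv2.resize(im,None,fx=k,fy=k,interpolation=cv2.INTER_CUBIC);cv2.imwrite("pics/"+name,im)
E
python3 - <<'E'
from h import *
for n in("top","side"):
    f=eyes.grab_frame(n);np.save(n+"0.npy",f,allow_pickle=True);save(f,n+"0.png")
    print(n,f["mtx"].tolist(),f["k1"],np.round(np.array(f["view"]),3).tolist())
s=monitor.sense();print(s["ee_rot"],s["position"],s["clock"],s["finger_gap"],env.hold_point_z)
E
```

```text
top [[517.1981273428918, 0.0, 328.22191729190575], [0.0, 517.1981273428918, 203.76073581342007], [0.0, 0.0, 1.0]] -0.06194011701196979 [[0.022, -1.0, 0.011, 0.042], [-0.994, -0.023, -0.107, 0.474], [0.107, -0.009, -0.994, 1.352], [0.0, 0.0, 0.0, 1.0]]
side [[456.9056983295457, 0.0, 325.7762535297289], [0.0, 456.9056983295457, 203.99722859362217], [0.0, 0.0, 1.0]] 0.013628248573902211 [[0.993, -0.117, 0.005, -0.48], [-0.074, -0.669, -0.74, 0.148], [0.09, 0.734, -0.673, 1.041], [0.0, 0.0, 0.0, 1.0]]
[ 1.59208848e-01  9.87244746e-01 -5.55754432e-04 -2.12691370e-04] [0.16493634 0.49817577 0.23078487] 0.1 1.0038923484303501 0.0187
```

View pics/top0.png

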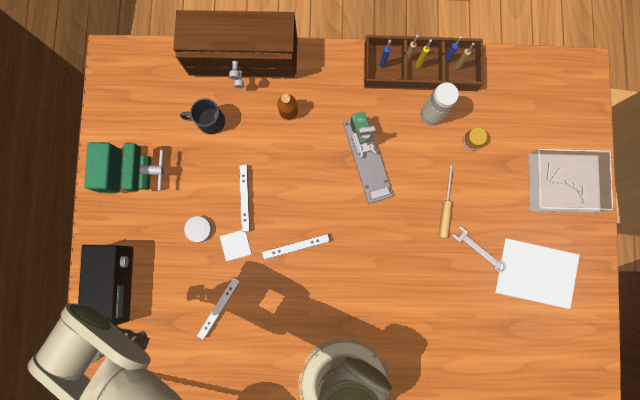

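View pics/side0.png

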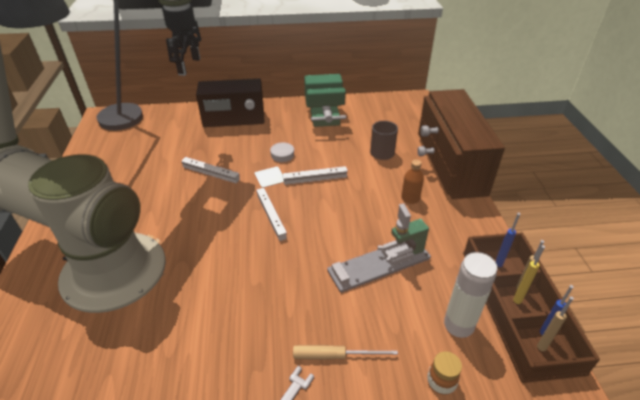

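Three bars look like the rail, in the top view at (245,198), (296,246) and (218,308). The jig is at (370,160) with its column at the upper end, and the flask is at (288,106). The rail should be whichever bar is farthest from the base, so I'll measure all three and confirm in a crop.

```bash
python3 - <<'E'
from h import *
f=np.load("top0.npy",allow_pickle=True).item();g=np.load("side0.npy",allow_pickle=True).item()
print("base px",proj(f,[0,0,0]))
hsv=cv2.cvtColor(f["frame"],cv2.COLOR_RGB2HSV)
m=((hsv[...,1]<60)&(hsv[...,2]>150)).astype(np.uint8)
m=cv2.morphologyEx(m,cv2.MORPH_CLOSE,np.ones((5,5)))
for c in cv2.findContours(m,0,2)[0]:
    r=cv2.minAreaRect(c)
    if max(r[1])>55 and min(r[1])<20:
        b=cv2.boxPoints(r);w=[onz(f,*p,0.024)[:2] for p in b];c=np.mean(w,0)
        e=[w[1]-w[0],w[2]-w[1]];L=max(e,key=np.linalg.norm)
        print("rail",np.round(r[0]),c.round(4),"dist",np.linalg.norm(c).round(3),"yaw",np.degrees(np.arctan2(L[1],L[0])).round(1),[np.linalg.norm(x).round(4) for x in e])
m=((hsv[...,1]<70)&(hsv[...,2]>60)).astype(np.uint8);m2=np.zeros_like(m);m2[105:210,338:400]=m[105:210,338:400]
c=max(cv2.findContours(m2,0,2)[0],key=cv2.contourArea);r=cv2.minAreaRect(c);w=[onz(f,*p,0.012)[:2] for p in cv2.boxPoints(r)]
print("jig",r,np.round(w,4).tolist())
print("flask",onz(f,288,106,.06))
a=cv2.resize(f["frame"][95:215,330:410],None,fx=5,fy=5,interpolation=2)
b=cv2.resize(f["frame"][155:275,230:340],None,fx=3.5,fy=5*0.7,interpolation=2);b=cv2.copyMakeBorder(b,0,a.shape[0]-b.shape[0],0,0,0)
cv2.imwrite("pics/c1.png",np.hstack([a,b])[:,:800,::-1])
save(g,"c2.png",(325,185,445,290),5.7)
E
```

```text
base px [344.07694318 383.70562229]
rail [218. 308.] [0.1919 0.3351] dist 0.386 yaw -30.3 [np.float64(0.1779), np.float64(0.0207)]
rail [295. 246.] [0.3578 0.1369] dist 0.383 yaw -73.4 [np.float64(0.1799), np.float64(0.0204)]
jig ((369.11163330078125, 158.35084533691406), (85.28684997558594, 28.934288024902344), 72.34988403320312) [[0.7005, 0.0185], [0.7272, -0.0569], [0.5036, -0.1297], [0.4781, -0.0554]]
flask [0.7277936  0.16524571 0.06      ]
```

View pics/c1.png

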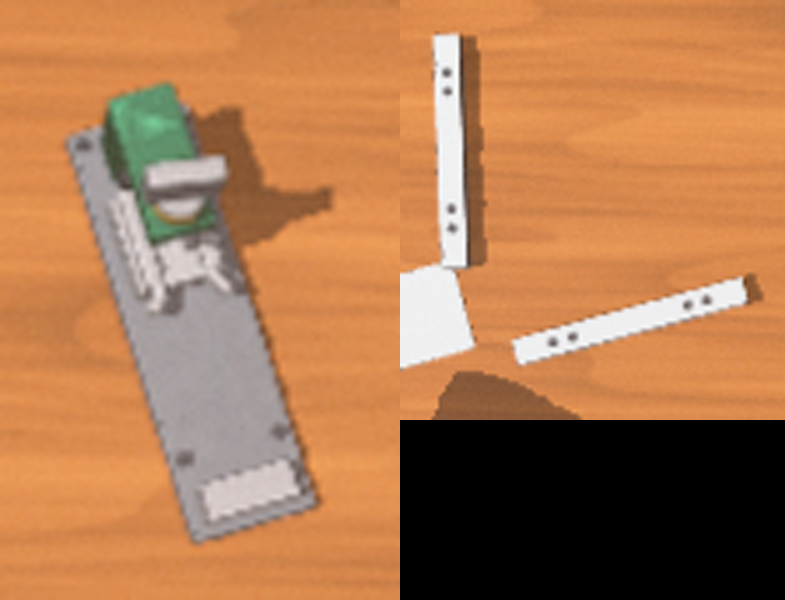

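View pics/c2.png

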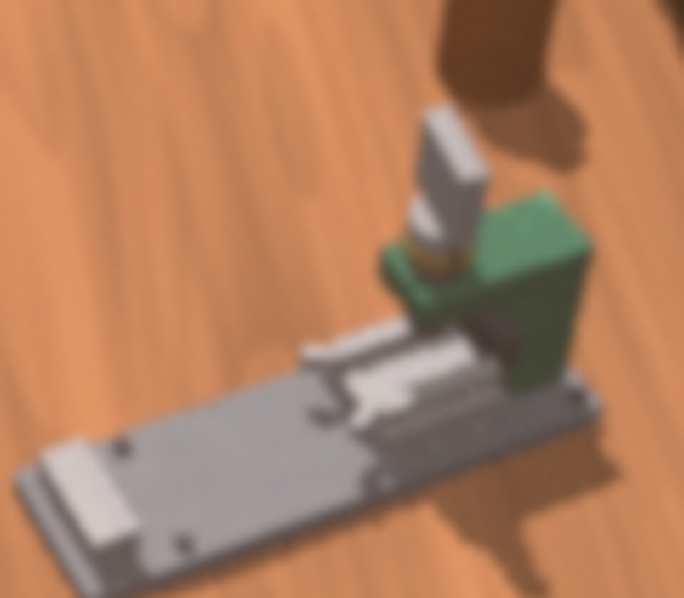

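The farthest bar is the one at top (246,198), at roughly (0.46, 0.24), 0.52 m from the base. The other two are 0.38 m away, and the crop shows it plain with its four holes. Next I'll fit it and the jig with subpixel edges. The wing top is at about top (367,130), and in the side view around (405,209).

```bash
cat > meas.py <<'E'
from h import *
f=np.load("top0.npy",allow_pickle=True).item();g=np.load("side0.npy",allow_pickle=True).item()
sat=cv2.GaussianBlur(cv2.cvtColor(f["frame"],cv2.COLOR_RGB2HSV),(3,3),0)
def box(m,z,roi):
    k=np.zeros_like(m,np.uint8);a,b,c,d=roi;k[b:d,a:c]=m[b:d,a:c]
    c=max(cv2.findContours(k,0,1)[0],key=cv2.contourArea)[:,0]
    return np.array([onz(f,*p,z)[:2] for p in c.astype(float)])
# rail: cut before the white card
m=((sat[...,1]<70)&(sat[...,2]>150))
P=box(m,.024,(232,155,256,230));mid=[]
rows=range(169,228);
cl=np.array([onz(f,np.where(m[r,234:256])[0].mean()+234,r,.024)[:2] for r in rows])
l=cv2.fitLine(cl.astype(np.float32),2,0,.01,.01).ravel();d=l[:2]*np.sign(l[0]);yaw=np.arctan2(d[1],d[0])
ends=(P@d).max();c=cl.mean(0);far=c+d*(ends-c@d);rail=far-d*.09
print("rail",rail.round(4),"yaw",np.degrees(yaw).round(2),"near end px",proj(f,[*(far-d*.18),.024]).round(1))
# jig plate
P=box((sat[...,1]<75)&(sat[...,2]>60),.012,(338,105,400,210))
y=np.radians(18.)
for _ in range(6):
    u=np.array([np.cos(y),np.sin(y)]);v=np.array([-u[1],u[0]]);s,t=P@u,P@v
    s0=s.min();k=(s>s0+.02)&(s<s0+.09);tm=(t[k].max()+t[k].min())/2
    L=P[k&(t>tm)];Rr=P[k&(t<tm)]
    a=[np.polyfit(q@u,q@v,1) for q in(L,Rr)];y+=np.arctan((a[0][0]+a[1][0])/2)
tc=np.mean([np.median(L@v),np.median(Rr@v)])
print("jig yaw",np.degrees(y),"edges",a,"width",np.median(L@v)-np.median(Rr@v),"near end s",s0)
# rest
Q=box((sat[...,1]<40)&(sat[...,2]>190),.03,(365,180,396,205))
print("rest s",(Q@u).min(),(Q@u).max(),"t",(Q@v).min(),(Q@v).max(),tc)
sj=((Q@u).min()+(Q@u).max())/2+.148
J=u*sj+v*tc;print("jig origin",J,"plate near end in jig",s0-sj)
for z in(.155,.162):
    print(z,"knob top c px top",proj(f,[*J,z]).round(1),"side",proj(g,[*J,z]).round(1))
E
python3 meas.py; python3 - <<'E'
import sys;sys.path.insert(0,'.')
from h import *
f=np.load("top0.npy",allow_pickle=True).item();g=np.load("side0.npy",allow_pickle=True).item()
C=lambda x,y:(330+x/5-.4,95+y/5-.4)
S=lambda x,y:(325+x/5.7-.4,185+y/5.7-.4)
# wing top face ends: top view left mid/right mid; side far/near
for a,b in(((147,170),(432,108)),((227,164),(478,177)),((187,167),(455,142))):print(two(f,C(*a),g,S(*b)))
E
```

```text
rail [0.4833 0.2779] yaw 4.43 near end px [245.2 231.7]
jig yaw 17.87567214166592 edges [array([ 0.00756256, -0.20399536]), array([-0.00756256, -0.26334246])] width 0.06681936685581064 near end s 0.4386854742454396
rest s 0.44703092951673307 0.4652778498950836 t -0.25688955718924833 -0.21097492675547003 -0.23370348316501197
jig origin [ 0.64672461 -0.03697468] plate near end in jig -0.1654689154604687
0.155 knob top c px top [366.8 128.7] side [404.9 208.9]
0.162 knob top c px top [367. 128.] side [405.3 206.5]
(array([ 0.64422014, -0.01764384,  0.1537461 ]), np.float64(0.004934780486058093))
(array([ 0.64999725, -0.05713751,  0.15420748]), np.float64(0.0013494675040098408))
(array([ 0.64718153, -0.03738667,  0.15393748]), np.float64(0.003013706853065433))
```

```bash
cat >> h.py <<'E'
RAIL=np.array([.4833,.2779]);RY=np.radians(4.4)
J=np.array([.6467,-.0370]);JY=np.radians(17.9);U=np.array([np.cos(JY),np.sin(JY)]);N=np.array([-U[1],U[0]])
def jw(x,t,z):return [*(J+U*x+N*t),z]
def st(msg=""):
    s=monitor.sense();print(msg,"t%.1f"%s["clock"],"p",s["position"].round(4),"F",np.round(s["contact_force"],1),"M",np.round(s["ft_torque"],2),"gap %.3f gf %.0f"%(s["finger_gap"],s["gripper_force"]),"q6 %.2f"%s["joints"][5]);return s
E
python3 - <<'E'
from h import *
q=down(RY+np.pi);g=RAIL-.02*np.array([np.cos(RY),np.sin(RY)])
env.reach([*g,.10],q);st()
print(env.movel([*g,.004],.12,guard=6));st()
env.close_gripper(40);st("closed")
env.movel([*g,.09],.12);st("up")
for n in("top","side"):
    f=eyes.grab_frame(n);np.save(n+"1.npy",f,allow_pickle=True)
    save(f,n+"1.png",(180,120,340,280) if n=="top" else (200,80,400,230),4 if n=="top" else 4)
a=cv2.imread("pics/top1.png");b=cv2.imread("pics/side1.png")
cv2.imwrite("pics/v1.png",np.vstack([cv2.resize(a,(400,400)),cv2.resize(b,(400,300))])[:600] if 0 else np.hstack([cv2.resize(a,(400,400)),cv2.resize(b,(400,400))]))
E
```

```text
t1.6 p [0.463  0.2771 0.1003] F [-0.2  0.2  0.9] M [ 0.07 -0.01  0.01] gap 1.004 gf 0 q6 -1.33
False
 t2.5 p [0.4638 0.2766 0.0047] F [ 0.5 -0.1 -0.7] M [-0.03  0.02 -0.03] gap 1.003 gf 0 q6 -1.33
closed t3.1 p [0.4635 0.2764 0.0043] F [-0.6 -0.6  3.6] M [-0.08  0.07 -0.01] gap 0.225 gf 41 q6 -1.33
up t4.0 p [0.4629 0.2762 0.0892] F [-1.1 -0.5 -2.7] M [-0.03  0.02  0.  ] gap 0.224 gf 40 q6 -1.33
```

View pics/v1.png

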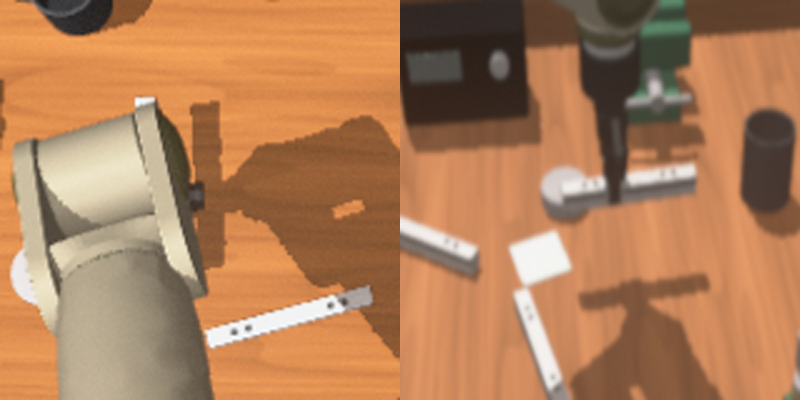

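The rail is held level, gripped about 20 mm behind its middle: its front end is at the right in the side crop. I'll carry it to just in front of the mouth and check the alignment.

```bash
python3 - <<'E'
from h import *
q=down(JY+np.pi)
env.reach(jw(-.175,0,.13),q);st()
env.movel(jw(-.175,0,.037),.12,guard=8);st("low")
f=eyes.grab_frame("top");np.save("top2.npy",f,allow_pickle=True)
g=eyes.grab_frame("side");np.save("side2.npy",g,allow_pickle=True)
# predicted rail front top-centre and channel centre line
for x in(-.065,-.043,-.03):print(x,"top",proj(f,jw(x,0,.0555 if x<-.06 else .04)).round(1),"side",proj(g,jw(x,0,.0555 if x<-.06 else .04)).round(1))
a=cv2.resize(f["frame"][110:210,330:410],(480,600),interpolation=2);b=cv2.resize(g["frame"][215:295,350:435][:, :],(320,301),interpolation=2)
cv2.imwrite("pics/v2.png",np.hstack([a,cv2.copyMakeBorder(b,0,299,0,0,0)])[...,::-1])
E
```

```text
t5.5 p [ 0.4803 -0.0901  0.1298] F [-0.   0.8 -2.3] M [-0.04  0.06  0.05] gap 0.224 gf 40 q6 -2.31
low t6.4 p [ 0.4806 -0.0909  0.0376] F [ 0.   0.2 -2.9] M [-0.02  0.06 -0.01] gap 0.223 gf 40 q6 -2.31
-0.065 top [370.9 161.3] side [374.4 249.9]
-0.043 top [367.9 154.6] side [382.4 251.6]
-0.03 top [366.4 150. ] side [387.4 249.8]
```

View pics/v2.png

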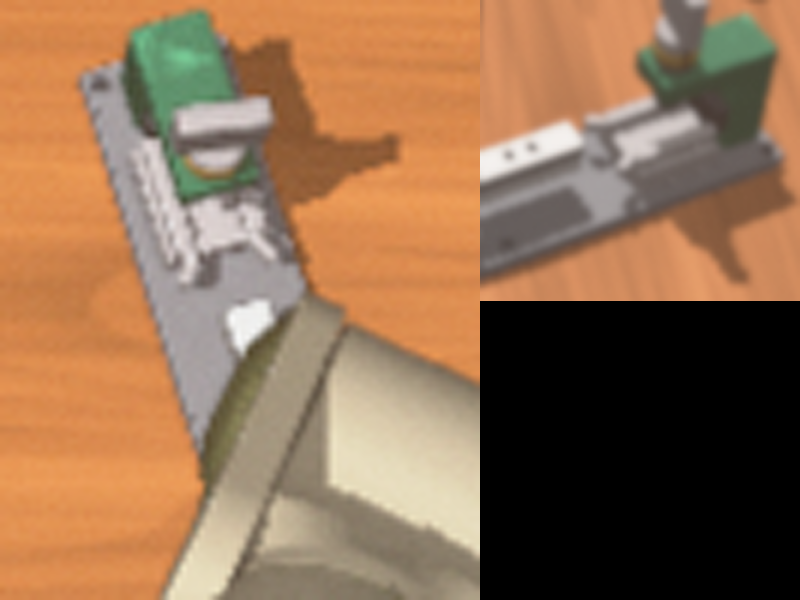

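In the top crop the rail's front end is at about (371.5,160.5) and the middle of the mouth is at about (368,154.8). The mouth is where predicted, and the rail sits perhaps 1–2 mm to the right. I'll measure that offset numerically, then slide in under a force guard.

```bash
python3 - <<'E'
from h import *
f=np.load("top2.npy",allow_pickle=True).item()
h=cv2.cvtColor(f["frame"],cv2.COLOR_RGB2HSV);m=((h[...,1]<35)&(h[...,2]>215)).astype(np.uint8);k=np.zeros_like(m);k[157:172,362:382]=m[157:172,362:382]
c=max(cv2.findContours(k,0,1)[0],key=cv2.contourArea)[:,0]
P=np.array([onz(f,*p,.0573)[:2] for p in c.astype(float)])-J
s,t=P@U,P@N;print("front x",s.max().round(4),"t by x:",[(round(a,4),t[(s>a)&(s<=a+.004)].min().round(4),t[(s>a)&(s<=a+.004)].max().round(4)) for a in np.arange(s.max()-.016,s.max(),.004)])
b=((h[...,1]<45)&(h[...,2]>170)).astype(np.uint8)
# guides' inner/outer sides at z=.04 between x -.035..-.02: scan lateral grey
g=cv2.cvtColor(f["frame"],cv2.COLOR_RGB2GRAY)
for x in(-.036,-.028,-.022):
    print(x,[int(cv2.getRectSubPix(g,(1,1),tuple(map(float,proj(f,jw(x,t,.036)))))[0,0]) for t in np.arange(-.03,.0301,.003)])
E
```

```text
front x -0.0628 t by x: [(np.float64(-0.0788), np.float64(0.0003), np.float64(0.0094)), (np.float64(-0.0748), np.float64(-0.0063), np.float64(0.0079)), (np.float64(-0.0708), np.float64(-0.0079), np.float64(0.0096)), (np.float64(-0.0668), np.float64(-0.0062), np.float64(0.008))]
-0.036 [117, 124, 113, 157, 197, 173, 148, 136, 137, 146, 153, 121, 105, 107, 147, 195, 191, 161, 151, 154, 161]
-0.028 [102, 104, 117, 151, 183, 196, 198, 209, 211, 208, 212, 210, 206, 192, 179, 203, 182, 169, 174, 149, 158]
-0.022 [103, 104, 126, 188, 207, 198, 168, 196, 208, 209, 212, 211, 191, 153, 180, 208, 214, 165, 186, 151, 155]
```

Offsets are within 1–2 mm, so I'll shift 1 mm and slide in.

```bash
python3 - <<'E'
from h import *
t=-.0012
env.movel(jw(-.172,t,.0358),.05)
env.hold(.2);st("pre")
r=env.movel(jw(-.094,t,.0356),.05,guard=6);s=st("in %s"%r)
d=(s["position"][:2]-J);print("x",d@U,"t",d@N)
if not r:
    r=env.movel(jw(-.094,t,.0325),.01,guard=4);st("down %s"%r)
    p=monitor.sense()["position"]
    r=env.movel(jw(-.080,t,float(p[2])),.012,guard=7);s=st("push %s"%r)
    d=(s["position"][:2]-J);print("x",d@U,"t",d@N);F=np.array(s["contact_force"][:2]);print("Fx,Ft",F@U,F@N)
f=eyes.grab_frame("top");g=eyes.grab_frame("side");np.save("top3.npy",f,allow_pickle=True);np.save("side3.npy",g,allow_pickle=True)
save(g,"v3.png",(330,180,450,270),6.6)
E
```

```text
pre t7.0 p [ 0.4833 -0.091   0.0358] F [ 0.1 -1.3 -2.2] M [ 0.01 -0.04 -0.03] gap 0.224 gf 40 q6 -2.31
in False t8.7 p [ 0.5575 -0.0671  0.0356] F [-0.8  0.7 -2.9] M [-0.06  0.    0.01] gap 0.223 gf 40 q6 -2.21
x -0.09417067185328844 t -0.0012179894328485448
down True t8.9 p [ 0.5576 -0.0671  0.0342] F [-0.3  0.3  5.4] M [0.02 0.07 0.02] gap 0.223 gf 41 q6 -2.21
push True t9.3 p [ 0.5577 -0.0671  0.0343] F [-1.   0.6  3.7] M [0.03 0.01 0.01] gap 0.226 gf 41 q6 -2.21
x -0.09394562358547219 t -0.001312232562303768
Fx,Ft -0.7327783965468813 0.8726145806973451
```

View pics/v3.png

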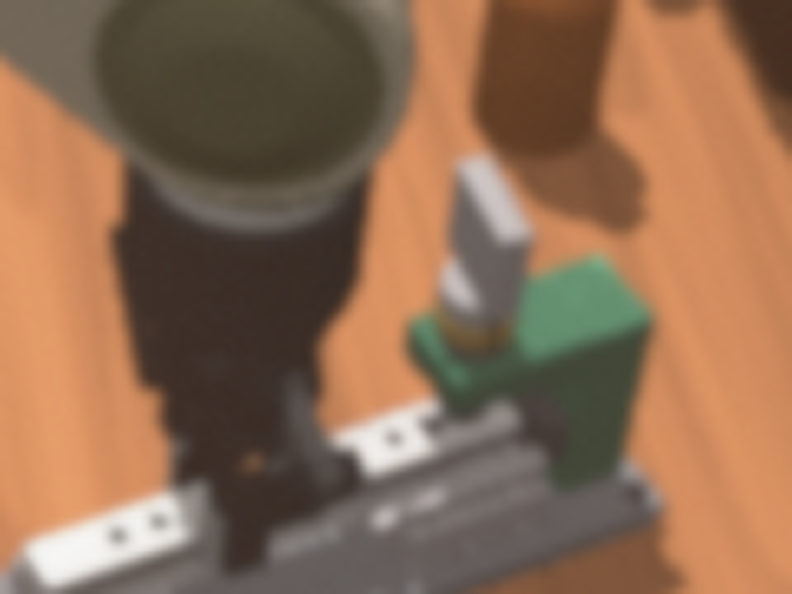

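The rail is in the channel under the pad, lying on the anvil and the rest; the collar is at crop (470,335). The guard tripped on the friction change as the push started. I'll unload the contact slightly and push again.

```bash
python3 - <<'E'
from h import *
t=-.0012
env.movel(jw(-.0939,t,.0347),.01);env.hold(.3);st("lift")
for k in range(4):
    r=env.movel(jw(-.080,t,.0347),.012,guard=9);s=st("push %s"%r)
    d=(s["position"][:2]-J);F=np.array(s["contact_force"][:2]);print("x",(d@U).round(4),"t",(d@N).round(4),"Fx,Ft",(F@U).round(1),(F@N).round(1))
    if F@U<-6 or not r:break
    env.hold(.2);s=monitor.sense();F=np.array(s["contact_force"][:2]);print("settled Fx",F@U)
    if F@U<-6:break
E
```

```text
lift t9.9 p [ 0.5576 -0.067   0.0346] F [-0.3  0.2 -1.9] M [-0.05 -0.06 -0.04] gap 0.222 gf 40 q6 -2.21
push True t10.6 p [ 0.5634 -0.0649  0.0343] F [-0.9  0.   3.4] M [ 0.01 -0.12 -0.07] gap 0.223 gf 41 q6 -2.20
x -0.0878 t -0.001 Fx,Ft -0.8 0.3
settled Fx 0.1214028723562495
push True t11.1 p [ 0.5634 -0.065   0.0343] F [-1.7 -1.3  4.4] M [ 0.   -0.07 -0.05] gap 0.224 gf 41 q6 -2.20
x -0.0878 t -0.001 Fx,Ft -2.1 -0.7
settled Fx -2.196378911934477
push True t11.6 p [ 0.5635 -0.065   0.0343] F [-1.7 -1.7  4.6] M [ 0.01 -0.12 -0.05] gap 0.220 gf 41 q6 -2.20
x -0.0878 t -0.0011 Fx,Ft -2.1 -1.1
settled Fx -1.559991165076743
push True t12.1 p [ 0.5634 -0.065   0.0343] F [-1.7 -1.3  4. ] M [ 0.01 -0.06  0.01] gap 0.221 gf 41 q6 -2.20
x -0.0879 t -0.0011 Fx,Ft -2.0 -0.7
settled Fx -1.7392358376424226
```

```bash
python3 - <<'E'
from h import *
t=-.0011
r=env.movel(jw(-.080,t,.0345),.012,guard=15);s=st("push %s"%r)
d=(s["position"][:2]-J);F=np.array(s["contact_force"][:2]);print("x",(d@U).round(4),"Fx",(F@U).round(1))
env.release();st("rel")
env.movel(jw(-.12,0,.215),.2);st("up")
f=eyes.grab_frame("top");g=eyes.grab_frame("side");np.save("top4.npy",f,allow_pickle=True);np.save("side4.npy",g,allow_pickle=True)
for x in(-.155,-.15):print("rear end at",x,"top",proj(f,jw(x,0,.054)).round(1),"side",proj(g,jw(x,0,.054)).round(1))
for x,t in((-.158,-.02),(-.158,.02)):print("rest",proj(g,jw(x,t,.03)).round(1))
a=cv2.resize(f["frame"][110:210,330:410],(400,500),interpolation=2);b=cv2.resize(g["frame"][195:295,325:435],(400,364),interpolation=2)
cv2.imwrite("pics/v4.png",np.hstack([a,cv2.copyMakeBorder(b,0,136,0,0,0)])[...,::-1])
E
```

```text
push True t12.6 p [ 0.5634 -0.0651  0.0343] F [-2.6 -0.8  5.3] M [-0.03 -0.07 -0.05] gap 0.227 gf 41 q6 -2.20
x -0.0879 Fx -2.8
rel t13.2 p [ 0.5634 -0.0651  0.0342] F [-0.1 -0.1  0.2] M [-0.01 -0.01 -0.03] gap 1.003 gf 0 q6 -2.20
up t14.3 p [ 0.5321 -0.0737  0.2139] F [-0.3  0.6 -0.7] M [-0.01 -0.03 -0.05] gap 1.000 gf 0 q6 -2.23
rear end at -0.155 top [380.9 193.9] side [337.9 263.2]
rear end at -0.15 top [380.4 192.1] side [339.9 262.5]
rest [340.4 277.4]
rest [332.5 264.4]
```

View pics/v4.png

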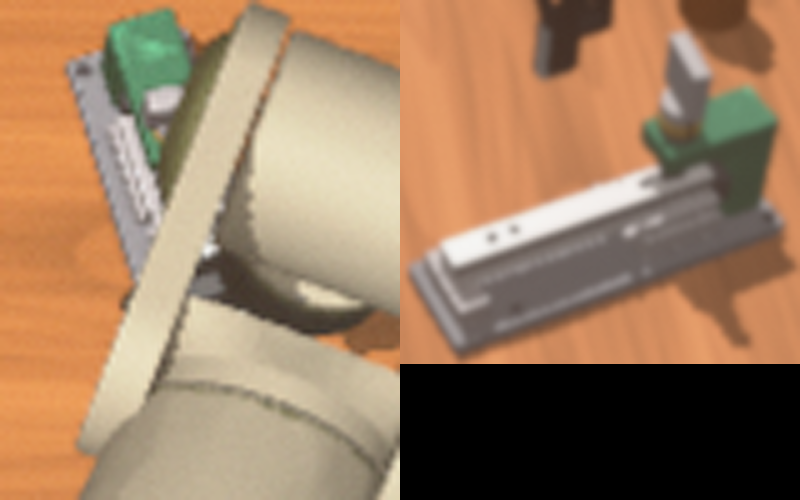

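The rail lies flat, with its rear end at about side (339,265) where home predicts it. I'll confirm by pushing gently on the rear end with shut fingers, which also takes out any gap.

```bash
python3 - <<'E'
from h import *
env.movel(jw(-.20,-.001,.12),.2);env.close_gripper(20)
env.movel(jw(-.185,-.001,.043),.15);env.hold(.2);st("behind")
for gd in(5,8):
    r=env.movel(jw(-.150,-.001,.043),.02,guard=gd);s=st("push %s"%r)
    d=(s["position"][:2]-J);F=np.array(s["contact_force"][:2]);print("x",(d@U).round(4),"Fx",(F@U).round(1));env.hold(.1)
env.movel(jw(-.185,-.001,.05),.1);env.release();env.movel(jw(-.19,0,.22),.25);st("up")
print("ik",[None if (q:=kinematics.ik([*J,.15],down(np.radians(a)))) is None else q.round(2) for a in(98.3,40,0,-60,-80)])
E
```

```text
behind t16.8 p [ 0.4713 -0.0951  0.0438] F [-0.   0.2  0.5] M [ 0.05 -0.05 -0.03] gap -0.002 gf 0 q6 -2.31
push True t17.8 p [ 0.4889 -0.0888  0.0426] F [-0.3 -1.1  0.9] M [-0.08  0.16  0.  ] gap 0.001 gf 1 q6 -2.29
x -0.166 Fx -0.7
push True t18.2 p [ 0.4887 -0.0885  0.0421] F [-0.4  0.2 -0.3] M [-0.02 -0.01 -0.04] gap -0.002 gf 0 q6 -2.29
x -0.1661 Fx -0.4
up t20.3 p [ 0.4654 -0.0952  0.2188] F [ 0.1 -0.2 -0.5] M [-0.04  0.   -0.  ] gap 0.997 gf 0 q6 -2.32
ik [array([-0.24,  0.65,  1.2 ,  0.  ,  1.3 , -0.38]), array([-0.24,  0.65,  1.2 , -0.  ,  1.3 ,  0.63]), array([-0.24,  0.65,  1.2 , -0.  ,  1.3 ,  1.33]), array([-0.24,  0.65,  1.2 , -0.  ,  1.3 ,  2.38]), array([-0.24,  0.65,  1.2 , -0.  ,  1.3 ,  2.73])]
```

The contact at x = -0.166 is exactly what home predicts, so the rail is fully home. Now the knob.

```bash
python3 - <<'E'
from h import *
q=down(np.radians(98.3))
env.reach([*J,.20],q);st("above")
r=env.movel([*J,.125],.1,guard=5);st("down %s"%r)
env.close_gripper(50);st("closed")
env.hold(.2);st("settled")
f=eyes.grab_frame("side");save(f,"v5.png",(350,150,450,250),6)
E
```

```text
above t22.0 p [ 0.6465 -0.0371  0.1997] F [0.5 0.4 0.2] M [-0.01  0.01 -0.06] gap 1.000 gf 0 q6 -0.38
down False t22.9 p [ 0.6471 -0.0371  0.1258] F [-0.   0.1  0.2] M [-0.03 -0.   -0.01] gap 0.999 gf 0 q6 -0.38
closed t23.5 p [ 0.6469 -0.037   0.1252] F [ 0.5 -0.3  0.6] M [ 0.06 -0.07 -0.08] gap 0.132 gf 50 q6 -0.38
settled t23.7 p [ 0.6468 -0.037   0.1251] F [1.  1.2 1.9] M [ 0.07 -0.17 -0.07] gap 0.130 gf 51 q6 -0.38
```

View pics/v5.png

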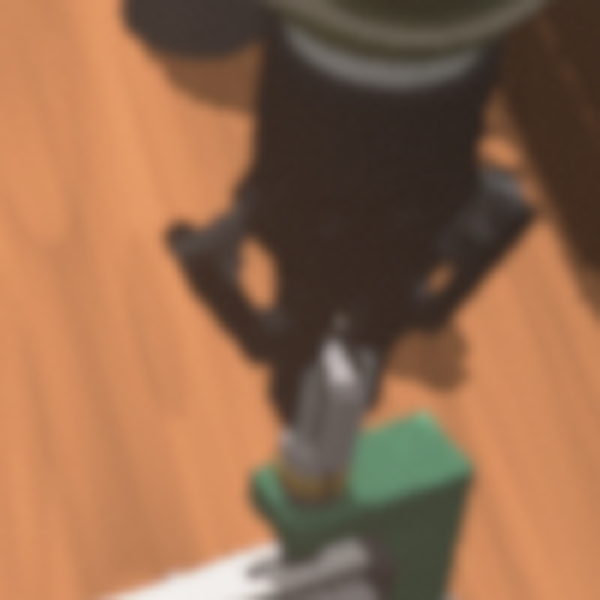

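The wing is held between the pads (gap 11 mm) with almost no side force. I'll turn clockwise in small steps, following the screw down and logging the torque.

```bash
cat >> h.py <<'E'
def mz(n=3):
    M=[];F=[]
    for _ in range(n):
        env.hold(.02);s=monitor.sense();M.append(s["ft_torque"][2]);F.append(s["contact_force"])
    return np.mean(M),np.mean(F,0)
def turn(a,z,step=4.,follow=True):
    a-=step;z-=.020*step/360*follow
    q=down(np.radians(a))
    env.movel([*J,z],max(.020*step/360/.12,1e-4) if follow else 1e-4,q)
    return a,z
E
python3 - <<'E'
from h import *
a,z=98.3,.125
print("M0",mz())
for k in range(4):
    t0=monitor.sense()["clock"];a,z=turn(a,z);m,F=mz();print("a %.1f z %.4f Mz %.3f"%(a,z,m),F.round(1),"dt %.2f"%(monitor.sense()["clock"]-t0))
    if abs(m)>.26:break
st()
E
```

```text
M0 (np.float64(-0.03748578586547104), array([0.98252413, 1.02458086, 1.23814182]))
a 94.3 z 0.1248 Mz -0.138 [ 1.1 -0.   2.1] dt 0.30
a 90.3 z 0.1246 Mz -0.111 [1.2 0.6 2.1] dt 0.30
a 86.3 z 0.1243 Mz -0.118 [1.9 0.5 2.3] dt 0.30
a 82.3 z 0.1241 Mz -0.115 [2.6 1.1 2.6] dt 0.30
 t25.0 p [ 0.6469 -0.037   0.1242] F [2.9 1.7 2.1] M [ 0.14 -0.56 -0.13] gap 0.134 gf 51 q6 -0.11
```

```bash
python3 - <<'E'
from h import *
a,z=82.3,.1241
f0=None
for k in range(16):
    a,z=turn(a,z);m,F=mz(4);print("a %.1f z %.4f Mz %.3f"%(a,z,m),F.round(1))
    if abs(m)>.23 or F[2]>7:break
st()
E
```

```text
a 78.3 z 0.1239 Mz -0.108 [3.1 0.9 3. ]
a 74.3 z 0.1237 Mz -0.128 [3.5 0.8 3.6]
a 70.3 z 0.1234 Mz -0.116 [4.5 0.7 3.6]
a 66.3 z 0.1232 Mz -0.125 [5.6 0.7 3.7]
a 62.3 z 0.1230 Mz -0.093 [4.9 0.8 3.3]
a 58.3 z 0.1228 Mz -0.080 [5.1 0.8 3.4]
a 54.3 z 0.1225 Mz -0.085 [5.6 0.7 3.5]
a 50.3 z 0.1223 Mz -0.099 [5.9 0.8 3.4]
a 46.3 z 0.1221 Mz -0.096 [5.6 0.4 3.3]
a 42.3 z 0.1219 Mz -0.092 [6.  0.6 3.3]
a 38.3 z 0.1217 Mz -0.093 [5.7 0.3 3. ]
a 34.3 z 0.1214 Mz -0.065 [ 5.6 -0.7  3.8]
a 30.3 z 0.1212 Mz -0.077 [5.6 0.3 5.1]
a 26.3 z 0.1210 Mz -0.090 [ 4.4 -0.2  5.9]
a 22.3 z 0.1208 Mz -0.045 [ 4.1 -0.2  6.8]
a 18.3 z 0.1205 Mz 0.006 [ 4.1 -0.1  8.1]
 t30.1 p [ 0.6471 -0.0373  0.1215] F [3.9 0.4 7.6] M [ 0.01 -0.83 -0.04] gap 0.132 gf 52 q6 1.01
```

```bash
python3 - <<'E'
from h import *
a,z=18.3,.1205
def log(t):
    m=[];e=[];F=[]
    for _ in range(4):
        env.hold(.02);s=monitor.sense();m.append(s["ft_torque"]);e.append(s["joint_efforts"][5]);F.append(s["contact_force"])
    print(t,"M",np.mean(m,0).round(3),"e6 %.3f"%np.mean(e),"F",np.mean(F,0).round(1),"pz %.4f q6 %.4f"%(s["position"][2],s["joints"][5]))
log("now")
z=.1213;env.movel([*J,z],.005);log("z back up")
for k in range(4):
    a-=2;env.movel([*J,z],1e-4,down(np.radians(a)));log("a %.1f"%a)
s=monitor.sense();x=R.from_quat(s["ee_rot"]).apply([1,0,0]);print("actual yaw",np.degrees(np.arctan2(x[1],x[0])),s["clock"])
E
```

```text
now M [ 0.076 -0.832 -0.014] e6 -0.016 F [ 4.4 -0.1  7.7] pz 0.1215 q6 1.0114
z back up M [-0.015 -1.163  0.01 ] e6 -0.005 F [ 5.6 -0.2  3.8] pz 0.1216 q6 1.0113
a 16.3 M [-0.061 -1.171  0.154] e6 0.166 F [6.  0.2 3.6] pz 0.1216 q6 1.0460
a 14.3 M [-0.062 -1.19   0.146] e6 0.176 F [ 5.8 -0.4  3.4] pz 0.1216 q6 1.0809
a 12.3 M [-0.049 -1.209  0.17 ] e6 0.174 F [ 6.  -0.8  3.9] pz 0.1216 q6 1.1158
a 10.3 M [-0.084 -1.192  0.119] e6 0.158 F [ 5.9 -0.2  3.5] pz 0.1216 q6 1.1508
actual yaw 10.4427301621992 31.7917
```

```bash
python3 - <<'E'
from h import *
a,z=10.3,.1213
for k in range(9):
    a-=2;env.movel([*J,z],1e-4,down(np.radians(a)))
    m=[];e=[];F=[]
    for _ in range(4):
        env.hold(.02);s=monitor.sense();m.append(s["ft_torque"][2]);e.append(s["joint_efforts"][5]);F.append(s["contact_force"][2])
    print("a %.1f Mz %.3f e6 %.3f Fz %.1f pz %.4f"%(a,np.mean(m),np.mean(e),np.mean(F),s["position"][2]))
print(s["clock"])
E
```

```text
a 8.3 Mz 0.092 e6 0.106 Fz 3.2 pz 0.1216
a 6.3 Mz 0.006 e6 0.039 Fz 3.5 pz 0.1215
a 4.3 Mz -0.031 e6 0.008 Fz 3.8 pz 0.1215
a 2.3 Mz -0.032 e6 0.008 Fz 3.6 pz 0.1215
a 0.3 Mz 0.027 e6 0.022 Fz 3.9 pz 0.1216
a -1.7 Mz 0.036 e6 0.071 Fz 3.6 pz 0.1216
a -3.7 Mz 0.101 e6 0.127 Fz 3.5 pz 0.1216
a -5.7 Mz 0.120 e6 0.173 Fz 3.7 pz 0.1215
a -7.7 Mz 0.151 e6 0.187 Fz 3.7 pz 0.1215
34.6417
```

A 20° sawtooth with constant height means the ratchet is slipping. Peaks were at a≈33 (possibly), 13 and -8. I'll go just past the -8 peak, making 2–3 clicks, then let go and inspect.

```bash
python3 - <<'E'
from h import *
a,z=-7.7,.1213
for k in range(5):
    a-=1.6;env.movel([*J,z],1e-4,down(np.radians(a)))
    m=[];e=[]
    for _ in range(4):
        env.hold(.02);s=monitor.sense();m.append(s["ft_torque"][2]);e.append(s["joint_efforts"][5])
    print("a %.1f Mz %.3f e6 %.3f pz %.4f"%(a,np.mean(m),np.mean(e),s["position"][2]))
env.release();st("rel")
env.movel([*J,.21],.12);st("up")
env.reach(jw(-.25,.12,.25),down(np.radians(100)));st("away")
f=eyes.grab_frame("top");g=eyes.grab_frame("side");np.save("top5.npy",f,allow_pickle=True);np.save("side5.npy",g,allow_pickle=True)
g0=np.load("side0.npy",allow_pickle=True).item()
for z in (.114,.104):
    for an in(98.3,278.3,-15.7,164.3,198.3-0,218):
        b=np.radians(an);print(z,an,proj(g,[*(J+.0135*np.array([np.cos(b),np.sin(b)])),z]).round(1))
A=[cv2.resize(q["frame"][195:245,385:425],(400,500),interpolation=2) for q in(g0,g)]
cv2.imwrite("pics/v6.png",np.hstack(A)[...,::-1])
E
```

```text
a -9.3 Mz 0.182 e6 0.205 pz 0.1216
a -10.9 Mz 0.165 e6 0.176 pz 0.1215
a -12.5 Mz 0.114 e6 0.125 pz 0.1216
a -14.1 Mz 0.052 e6 0.074 pz 0.1216
a -15.7 Mz 0.020 e6 0.033 pz 0.1216
rel t36.9 p [ 0.6467 -0.037   0.1213] F [-0.3  0.2 -0.6] M [-0.01 -0.03  0.03] gap 1.000 gf 0 q6 1.61
up t37.8 p [ 0.6464 -0.0369  0.2091] F [-0.6 -0.3 -0.5] M [-0.02  0.05 -0.06] gap 0.999 gf 0 q6 1.61
away t39.6 p [3.722e-01 2.000e-04 2.500e-01] F [-0.5 -0.1  0.4] M [ 0.04 -0.02 -0.01] gap 1.000 gf 0 q6 -0.49
0.114 98.3 [400.3 218.5]
0.114 278.3 [405. 227.]
0.114 -15.7 [408.9 223.4]
0.114 164.3 [396.4 222. ]
0.114 198.3 [397.3 224.5]
0.114 218 [398.7 225.8]
0.104 98.3 [399.8 221.8]
0.104 278.3 [404.4 230.2]
0.104 -15.7 [408.3 226.7]
0.104 164.3 [395.9 225.2]
0.104 198.3 [396.8 227.8]
0.104 218 [398.2 229. ]
```

View pics/v6.png

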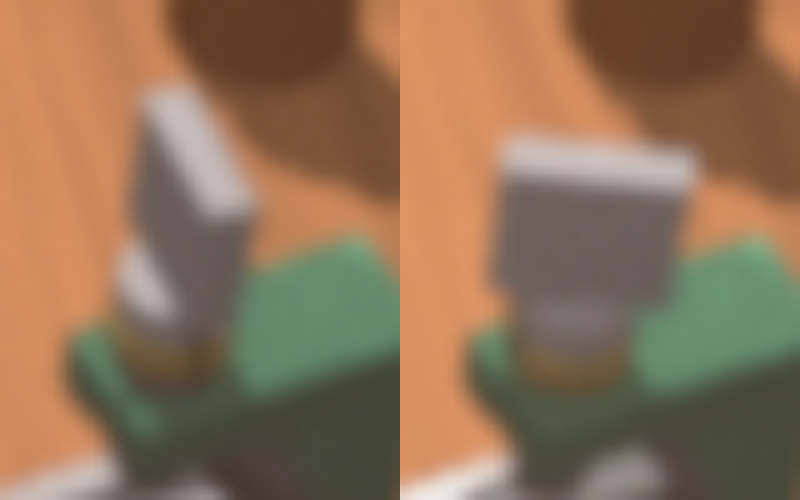

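The wing has turned about 114° and come down about 1.5 px. The lines are too small to read by eye, so I'll compare the brightness profile around the collar with the one at the start.

```bash
python3 - <<'E'
from h import *
g0=np.load("side0.npy",allow_pickle=True).item();g=np.load("side5.npy",allow_pickle=True).item()
fs=[eyes.grab_frame("side")["frame"].astype(np.float32) for _ in range(4)];G=np.mean(fs,0)
def prof(im,fr,z):
    o=[]
    for an in range(160,345,8):
        b=np.radians(an);p=proj(fr,[*(J+.0133*np.array([np.cos(b),np.sin(b)])),z])
        o.append(int(cv2.getRectSubPix(im[...,0].copy(),(1,1),tuple(map(float,p)))[0,0]))
    return o
print(list(range(160,345,8)))
for z in(.110,.107,.104,.101,.098):print("start",z,prof(g0["frame"].astype(np.float32),g0,z))
for z in(.1065,.1035,.1005,.0975,.0945):print("now",z,prof(G,g,z))
E
```

```text
[160, 168, 176, 184, 192, 200, 208, 216, 224, 232, 240, 248, 256, 264, 272, 280, 288, 296, 304, 312, 320, 328, 336, 344]
start 0.11 [179, 171, 162, 150, 138, 129, 122, 117, 115, 113, 108, 105, 101, 96, 93, 95, 99, 101, 101, 99, 99, 98, 98, 98]
start 0.107 [166, 158, 150, 140, 130, 122, 118, 115, 112, 110, 108, 106, 103, 98, 92, 93, 97, 101, 102, 101, 99, 98, 98, 98]
start 0.104 [155, 149, 141, 132, 124, 121, 117, 114, 111, 109, 108, 106, 103, 99, 92, 92, 95, 99, 99, 100, 100, 100, 99, 98]
start 0.101 [147, 140, 131, 122, 117, 114, 111, 108, 106, 105, 103, 103, 100, 96, 91, 89, 90, 93, 95, 97, 98, 99, 99, 99]
start 0.098 [136, 126, 117, 111, 106, 103, 100, 98, 97, 96, 94, 93, 92, 90, 86, 83, 84, 86, 88, 90, 93, 96, 98, 99]
now 0.1065 [125, 129, 128, 123, 116, 112, 112, 112, 114, 113, 111, 110, 109, 108, 109, 109, 108, 108, 107, 105, 103, 102, 103, 103]
now 0.1035 [132, 131, 125, 117, 111, 108, 110, 114, 115, 116, 114, 112, 110, 109, 109, 110, 110, 108, 107, 106, 104, 103, 102, 102]
now 0.1005 [132, 126, 116, 108, 105, 106, 110, 115, 116, 117, 116, 114, 111, 109, 108, 109, 109, 107, 105, 104, 104, 104, 103, 102]
now 0.0975 [122, 114, 106, 100, 100, 104, 108, 111, 112, 112, 111, 109, 107, 105, 104, 104, 105, 103, 101, 100, 101, 103, 103, 104]
now 0.0945 [109, 103, 99, 97, 97, 100, 101, 102, 102, 101, 99, 98, 97, 96, 95, 95, 96, 95, 95, 95, 95, 98, 101, 103]
```

The collar line has moved from about 276° to about 198°, so the screw turned about 80°. The knob turned 114°, which makes the slip about 34°, and torque peaks show two clicks. That is only just into the second tooth, so I'll add 10° to make two clicks unambiguous, stopping short of the next peak and well under four clicks.

```bash
python3 - <<'E'
from h import *
a,z=-15.7,.1213
env.reach([*J,.20],down(np.radians(a)));env.movel([*J,z],.1,guard=5);env.close_gripper(50);st("closed")
for k in range(5):
    a-=2;env.movel([*J,z],1e-4,down(np.radians(a)))
    m=[];e=[]
    for _ in range(4):
        env.hold(.02);s=monitor.sense();m.append(s["ft_torque"][2]);e.append(s["joint_efforts"][5])
    print("a %.1f Mz %.3f e6 %.3f pz %.4f"%(a,np.mean(m),np.mean(e),s["position"][2]))
env.release()
env.movel([*J,.21],.12);env.reach(jw(-.25,.12,.25),down(np.radians(100)));st("away")
G=np.mean([eyes.grab_frame("side")["frame"].astype(np.float32) for _ in range(4)],0);g=eyes.grab_frame("side");t=eyes.grab_frame("top")
for z in(.1035,.1005):print(z,[int(cv2.getRectSubPix(G[...,0].copy(),(1,1),tuple(map(float,proj(g,[*(J+.0133*np.array([np.cos(b),np.sin(b)])),z]))))[0,0]) for b in np.radians(range(160,345,8))])
f5=np.load("side5.npy",allow_pickle=True).item()["frame"];d=np.abs(G-f5).max(2)
print("moved px outside knob:", [(int(x),int(y)) for y,x in np.argwhere(d[180:300,320:450]>60)[:6]+[180,320]])
h=cv2.cvtColor(t["frame"],cv2.COLOR_RGB2HSV);print("flask px",h[106,288],cv2.cvtColor(np.load("top0.npy",allow_pickle=True).item()["frame"],cv2.COLOR_RGB2HSV)[106,288])
E
```

```text
closed t43.4 p [ 0.6467 -0.0372  0.1215] F [-0.7 -2.7  1.8] M [-0.28  0.2   0.01] gap 0.132 gf 50 q6 1.61
a -17.7 Mz -0.008 e6 0.036 pz 0.1215
a -19.7 Mz -0.021 e6 0.029 pz 0.1215
a -21.7 Mz 0.011 e6 0.054 pz 0.1214
a -23.7 Mz 0.043 e6 0.111 pz 0.1214
a -25.7 Mz 0.134 e6 0.151 pz 0.1214
away t48.5 p [3.721e-01 3.000e-04 2.500e-01] F [ 0.9 -0.3  0. ] M [-0.08 -0.01 -0.06] gap 1.004 gf 0 q6 -0.49
0.1035 [138, 135, 127, 119, 112, 109, 110, 113, 114, 113, 112, 111, 111, 110, 109, 109, 108, 107, 106, 105, 103, 102, 101, 101]
0.1005 [135, 127, 117, 109, 105, 106, 110, 114, 115, 115, 114, 112, 111, 110, 109, 108, 107, 105, 104, 104, 104, 103, 102, 101]
moved px outside knob: []
flask px [ 13 212 141] [ 13 209 139]
```

The collar line did not move (still about 198°) while the knob slipped on. The flask and rail are also unchanged.

```bash
python3 -c "
from h import *
print(job.hand_in())"
```

```text
the job is handed in; nothing more can be done
None
```

The rail is fully home against the stop and clamped; the ratchet slipped about two clicks, inferred from torque peaks and a faint collar-line reading because the index lines were too small to read. The flask was left standing, the hand is clear, and the job is handed in at about 49 s (no verdict was shown).

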